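# Index the serving turntable on to its next stop

## Robot

A 6-joint arm with a two-finger parallel gripper is mounted at the origin on a cart in front of the work surface, level with it; the furniture and walls round the work are solid. World frame = base frame: x ahead of the robot, y to its left, z up, the work surface at z = 0. Lengths are in m, angles in rad, forces in N, time in s.
With the tool pointing down it reaches from about 0.375 to 0.9 m from the base axis. Payload 3.1 kg.
Tool frame: the origin (TCP) lies between the finger pads; the fingertips stand 17 mm ahead of it and the grasp point (between the pads) lies 2 mm behind it (robot.nose_length is the distance from the TCP to the fingertips, in m); z points along the fingers, y is the line along which they close (so a half turn about z gives the same grasp; the last joint's range is limited). The gripper opens to 87 mm and grips with 3 to 60 N. Pads are 19 mm wide; open, the fingers measure 117 mm over their backs; the gripper's body (75 mm by 190 mm) begins 51 mm behind the grasp point.
Start: joints at [-1.369, 0.527, 1.433, -0, 1.181, -0.178], TCP at [0.232, -0.58, 0.24] pointing down, gripper open.
Joint ranges: [-3.08, 3.08], [-0.75, 2.2], [0.22, 2.44], [-1.43, 4.57], [0, 2.65], [-2.85, 2.85]. Speed limits (rad/s): [2.79, 2.79, 3.14, 3.14, 3.14, 3.14].

## Interface

Orientations are given as a unit quaternion [x, y, z, w].
In Python, from rig import robot, cams gives the robot as it stands.
- The arm moves only by the shell command python3 -m pendant 'ROWS' [FORCE]. ROWS is JSON, a list of rows, each an object with "jaw": the opening, from 0 (shut) to 1 (fully open); "linear": the shift along the tool's x, y, z in cm, a list of three; "twist": the turn about the tool's z in degrees. A call has 1 to 12 rows; each row shifts and turns the commanded pose from where the row before left it, along the tool's axes as they then stand; what a row does not reach is not made up. A row lasts 1/12 s, in which the tool goes at most 41.7 mm and 7.16 degrees, less where a joint would pass 70% of its speed; a pose out of reach is approached as far as the arm can. A call is refused whole if a number of a shift passes 4.17 or a number of a turn 7.16, either way. A call with a gripper value outside its range is refused whole. The fingers move at their own pace and stop on an object; FORCE is the grip in N (left out, the last holds). Time passes only in rows, so rows that do not move let the fingers close. It gives the time, the measured TCP pose, the force, the opening and the grip force at its end, in the units of the state.
- robot.get_obs(): the state, without advancing time (a new reading comes with each control period).
- cams.camera(name): name is "scene" or "top" or "wrist"; returns a dict with "color" (384x512x3 uint8, blue, green, red), "depth" (384x512 float32, m along the optical axis (not along the pixel's ray), 0 where there is no reading), "fov_y" (degrees; the focal length in pixels is half the picture's height over the tangent of half this angle, whatever the lens; pixels are square), "cx", "cy" (the principal point, pixels), "view" (4x4, takes a point from world to camera coordinates). Camera axes: x right, y down, z forward; pixel columns grow to the right and rows downward; lengths in m; the calibration is good to about 2 mm. A picture is of the moment at which its call begins.
- robot.hand_in(): hands the job in; it is judged then, once.
The state is a dict: "time": time; "q": joint angles; "joint_velocities": joint speeds; "joint_torque": joint torques, N m; "position": TCP position; "tool_rot": TCP orientation; "ft_force": force on the tool from outside, world axes, zero at the start; "moment": the same for the moment, N m; "grip_width": finger opening in m; "grip_force": force on a finger pad.
Only numpy, scipy, OpenCV 4.12 (cv2) and the standard library are available. Lean on these libraries where they do the work, as an engineer would, in place of code of your own. Each camera call takes 0.05 s, during which the arm holds its last target. There are 200 camera calls.

## Task

The serving turntable is locked by a sprung index pin with a black knob. Pull the knob up, turn the turntable clockwise (seen from above) and let the pin spring down fully home into the next hole, which is hidden under the metal rim and must be felt for, so that the turntable is locked again. Do not wrench the pin sideways against the edge of a hole, keep the mug standing on the turntable, and leave the things around it where they are.

Things in the scene. Friction and masses are not known exactly. Their poses are not given: they have to be found in the camera images.
- turntable (a joint): Turning angle, rad: 0 at the start, locked in the first hole; grows CLOCKWISE seen from above; free from -0.12 to 1.30 while the pin is out. Light drag (0.12 N m, some 1 N at the knob, some 6 N while the pin rubs on the plate); stays where it is left. The next hole lies between 0.66 and 1.05 (different each time, neither visible nor measured); there is no other hole.
- index_pin (a joint): Lift of the sprung pin, m: 0 = fully down in a hole (locked), 0.010 = its tip rides on the index plate between holes (free to turn), 0.016 = upper stop. A spring pushes it down, 5 N at 0, 9 N at 0.016. Round 8 mm rod with a ball end; a hole is 11 mm wide along the turning circle, so the pin drops in by itself when over it and then stops the turntable within 1.5 mm either way.
- pin_knob (a point): Middle of the pin's black knob: upright, round, slightly waisted, 23 to 25 mm across, 28 mm tall (14 mm below to 14 mm above this point). It stands near the rim, 120 mm from the axis, its middle 64 mm above the worktop when the pin is down; it rises with the pin and orbits with the turntable. The steel bushing under it is 18 mm across (27 at its foot), top 47 mm above the worktop.
- turntable_centre (a point): Centre of the turntable, on its upright axis, at the top of the wooden disc, 46 mm above the worktop. The disc is 206 mm across (its edge 5 mm inward of the knob) on a metal rim 268 mm across whose top is 27 mm above the worktop; the dark base under it is fixed and hides the index plate.
- mug: White mug with a handle, 80 mm in diameter, 101 mm tall, standing loose near the middle of the wooden disc with its handle away from the knob; origin at its underside (middle of its outline with the handle, 20 mm from the cup's axis towards the handle), z up.
- spice_jar: Spice jar with a red cap, 45 mm in diameter, 106 mm tall, standing loose on the worktop to the left of the turntable; origin at its underside. To be left alone.
- salt_pot: Grey canister with a wooden lid, 87 mm in diameter, 120 mm tall, standing loose on the worktop to the right of the turntable; origin at its underside. To be left alone.

How it is judged:
By the outcome, as a careful person would: the job done as asked, in the order asked, and still so for the second after the job is handed in, with the robot touching nothing.
It also fails if it takes over 42 s, if anything falls off the work surface, if the arm or the gripper's body presses on something with over 40 N, if the wrist force passes 120 N, or if a joint passes its speed limit or range.

## Working session

There is one attempt and no reset: what is moved stays moved. The work goes in short steps, Python scripts to look and compute and a shell command to move; the robot and the scene stay as the last step left them, time stands still between calls to the robot, and variables do not carry over. Pictures are saved under pics/ and viewed, at most 10 in all, crops included, and the job is handed in when it is done.

```bash
ls; mkdir -p pics; python3 - <<'E'
from rig import robot,cams
import cv2,numpy as np
o=robot.get_obs();print({k:np.round(v,3).tolist() for k,v in o.items()})
ims=[]
for n in("scene","top"):
    c=cams.camera(n);np.savez(f"{n}.npz",**c);ims.append(c["color"]);print(n,c["fov_y"],c["cx"],c["cy"],np.round(c["view"],3).tolist())
cv2.imwrite("pics/a.png",ims[0]);cv2.imwrite("pics/b.png",ims[1])
E
```

```text
pics
{'time': 0.0, 'q': [-1.369, 0.528, 1.434, -0.0, 1.181, -0.178], 'joint_velocities': [0.0, -0.001, -0.0, -0.001, -0.001, 0.0], 'joint_torque': [0.001, -44.003, -17.659, 0.063, 0.058, -0.0], 'position': [0.232, -0.58, 0.239], 'tool_rot': [0.982, 0.189, -0.0, -0.001], 'ft_force': [0.417, -0.089, -0.045], 'moment': [0.033, -0.031, 0.021], 'grip_force': 0.0, 'grip_width': 0.087}
scene 50.95001362857186 254.89720789170795 186.43090524310765 [[-0.597, -0.802, 0.003, 0.542], [-0.457, 0.337, -0.823, 0.23], [0.659, -0.493, -0.568, 0.982], [0.0, 0.0, 0.0, 1.0]]
top 44.02405982631021 263.5553375647635 192.91356341766698 [[0.02, -1.0, -0.01, 0.248], [-0.98, -0.018, -0.198, 0.546], [0.198, 0.014, -0.98, 1.108], [0.0, 0.0, 0.0, 1.0]]
```

View pics/a.png

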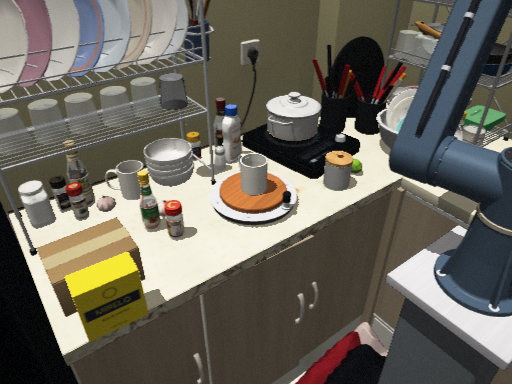

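View pics/b.png

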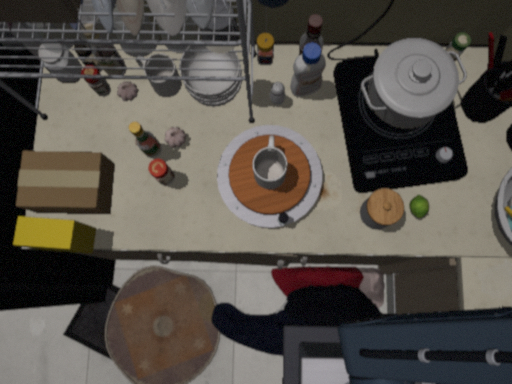

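The top view shows the turntable centred near pixel (270,177), the knob at (284,218), the mug at (270,167), the spice jar at (161,172) and the salt pot at (385,207). Clockwise takes the knob left, then away from the robot.

```bash
cat > h.py <<'E'
import numpy as np,cv2
def ray(c,u,v,z):
    f=c["color"].shape[0]/2/np.tan(np.radians(float(c["fov_y"]))/2)
    R=c["view"][:3,:3];t=c["view"][:3,3];o=-R.T@t
    d=R.T@np.array([(u-c["cx"])/f,(v-c["cy"])/f,1]);return o+d*(z-o[2])/d[2]
E
python3 - <<'E'
from h import *
c=dict(np.load("top.npz"));im=c["color"];hsv=cv2.cvtColor(im,cv2.COLOR_BGR2HSV)
def blob(m,box):
    x0,y0,x1,y1=box;z=np.zeros_like(m);z[y0:y1,x0:x1]=m[y0:y1,x0:x1]
    n,l,s,ce=cv2.connectedComponentsWithStats(z);i=1+np.argmax(s[1:,4]);return (l==i).astype(np.uint8),s[i],ce[i]
orange=cv2.inRange(hsv,(5,110,60),(20,255,255))
m,s,ce=blob(orange,(215,120,330,230));hull=cv2.convexHull(cv2.findContours(m,0,1)[0][0])
P=np.array([ray(c,*p[0],.046)[:2] for p in hull]);print("disc",s,cv2.minEnclosingCircle(P.astype(np.float32)),cv2.fitEllipse(P.astype(np.float32)))
dark=cv2.inRange(hsv,(0,0,0),(180,255,60));m,s,ce=blob(dark,(272,205,300,230));print("knob",s,ce,ray(c,*ce,.068),ray(c,*ce,.078))
red=cv2.inRange(hsv,(0,150,80),(5,255,255))|cv2.inRange(hsv,(172,150,80),(180,255,255));m,s,ce=blob(red,(140,150,180,190));print("jar",s,ray(c,*ce,.1))
m,s,ce=blob(cv2.inRange(hsv,(8,80,60),(25,255,255)),(360,180,405,230));print("salt",s,ray(c,*ce,.115))
for u,v in[(255,165),(287,165),(270,148),(271,137)]:print(ray(c,u,v,.101))
c=dict(np.load("scene.npz"));im=c["color"];hsv=cv2.cvtColor(im,cv2.COLOR_BGR2HSV)
m,s,ce=blob(cv2.inRange(hsv,(0,0,0),(180,255,60)),(278,188,296,206));print("knob scene",s,ce,ray(c,*ce,.064))
E
```

```text
disc [ 229  135   81   79 3602] ((0.5926243662834167, 0.24594856798648834), 0.10118744522333145) ((0.5929334163665771, 0.2458866834640503), (0.20017045736312866, 0.20140698552131653), 123.01374816894531)
knob [279 212  10  12  85] [283.35294118 217.42352941] [0.47972314 0.20987877 0.068     ] [0.47822443 0.21016534 0.078     ]
jar [149 159  18  18 151] [0.58834336 0.51041772 0.1       ]
salt [ 366  188   38   38 1104] [ 0.50270535 -0.02238631  0.115     ]
[0.59964629 0.27983083 0.101     ]
[0.60096568 0.20363282 0.101     ]
[0.64237845 0.24483108 0.101     ]
[0.67000168 0.24290001 0.101     ]
knob scene [281 191  10  12  79] [286.16455696 196.88607595] [0.47652835 0.20945731 0.064     ]
```

```bash
python3 -m pendant '[{"jaw":1,"linear":[2.6,-3.0,0],"twist":0},{"jaw":1,"linear":[2.6,-3.0,0],"twist":0},{"jaw":1,"linear":[2.6,-3.0,0],"twist":0},{"jaw":1,"linear":[2.6,-3.0,0],"twist":0},{"jaw":1,"linear":[2.6,-3.0,0],"twist":0},{"jaw":1,"linear":[2.6,-3.0,0],"twist":0},{"jaw":1,"linear":[2.6,-3.0,0],"twist":0},{"jaw":1,"linear":[2.6,-3.0,0],"twist":0},{"jaw":1,"linear":[2.6,-3.0,0],"twist":0},{"jaw":1,"linear":[2.6,-3.0,0],"twist":0},{"jaw":1,"linear":[2.6,-3.0,0],"twist":0},{"jaw":1,"linear":[2.6,-3.0,0],"twist":0}]' 25
python3 -m pendant '[{"jaw":1,"linear":[2.3,-3.1,0],"twist":0},{"jaw":1,"linear":[2.3,-3.1,0],"twist":0},{"jaw":1,"linear":[2.3,-3.1,0],"twist":0},{"jaw":1,"linear":[2.3,-3.1,0],"twist":0},{"jaw":1,"linear":[2.3,-3.1,0],"twist":0},{"jaw":1,"linear":[2.3,-3.1,0],"twist":0},{"jaw":1,"linear":[2.3,-3.1,0],"twist":0},{"jaw":1,"linear":[2.3,-3.1,0],"twist":0},{"jaw":1,"linear":[0,0,0],"twist":-6.5},{"jaw":1,"linear":[0,0,0],"twist":-6.5},{"jaw":1,"linear":[0,0,0],"twist":0}]'
cat >> h.py <<'E'
def tool(robot):
    from scipy.spatial.transform import Rotation as R
    o=robot.get_obs();return np.array(o["position"]),R.from_quat(o["tool_rot"]).as_matrix(),o
E
python3 - <<'E'
from rig import robot,cams
from h import *
p,M,o=tool(robot);print(p,M.round(3).tolist(),o["time"],o["q"])
c=cams.camera("wrist");np.savez("w1.npz",**c);cv2.imwrite("pics/w1.png",c["color"])
E
```

```text
time: 1.1
position: [0.3881, -0.1281, 0.2395]
tool_rot: [0.982, 0.189, -0.0, -0.0]
ft_force: [0.4, 0.0, -0.5]
grip_width: 0.0868
grip_force: 0.0
time: 2.02
position: [0.4663, 0.1696, 0.2391]
tool_rot: [0.954, 0.301, -0.001, -0.0]
ft_force: [0.7, -0.6, -0.5]
grip_width: 0.0868
grip_force: 0.0
[0.46631133 0.16962174 0.23907594] [[0.819, 0.574, -0.001], [0.574, -0.819, -0.0], [-0.001, -0.001, -1.0]] 2.0167 [ 1.23304752e-01  3.56230353e-01  1.74915407e+00 -7.61378101e-05
  1.03740504e+00  1.08218348e+00]
```

View pics/w1.png

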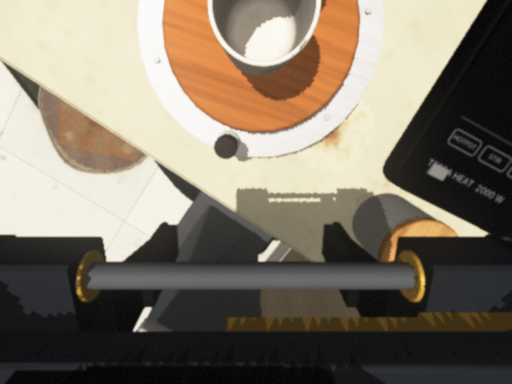

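The wrist view shows the knob at about (226,147), just off the wooden disc's edge, with the mug well clear behind it.

```bash
python3 - <<'E'
from rig import robot
from h import *
c=dict(np.load("w1.npz"));im=c["color"];hsv=cv2.cvtColor(im,cv2.COLOR_BGR2HSV)
m=cv2.inRange(hsv,(0,0,0),(180,255,70));z=np.zeros_like(m);z[128:166,205:248]=m[128:166,205:248]
n,l,s,ce=cv2.connectedComponentsWithStats(z);i=1+np.argmax(s[1:,4]);print(s[i],ce[i])
K=ray(c,*ce[i],.070);print("knob",K,ray(c,*ce[i],.078))
d=c["depth"];print("depth",np.median(d[l==i]))
O=cv2.inRange(hsv,(5,110,60),(20,255,255));O[:,:120]=0;O[140:]=0
n,l,s,ce=cv2.connectedComponentsWithStats(O);i=1+np.argmax(s[1:,4])
h=cv2.convexHull(cv2.findContours((l==i).astype(np.uint8),0,1)[0][0])[:,0];h=h[h[:,1]>3]
P=np.array([ray(c,*p,.046)[:2] for p in h]);A=np.c_[2*P,np.ones(len(P))];x=np.linalg.lstsq(A,(P**2).sum(1),rcond=None)[0];print("centre",x[:2],np.sqrt(x[2]+x[0]**2+x[1]**2))
C=x[:2];print("r",np.hypot(*(K[:2]-C)))
p,M,o=tool(robot);print("shift",M.T@(np.r_[K[:2],.067]-p)*100)
E
```

```text
[224 136  13  11  38] [232.05263158 139.68421053]
knob [0.48812936 0.20864948 0.07      ] [0.4892481  0.20883187 0.078     ]
depth 0.3061094
centre [0.59205696 0.24502448] 0.10012169994038679
r 0.11010943010399313
shift [ 4.06461638 -2.00728536 17.21148226]
```

```bash
python3 - <<'E'
from rig import robot
from h import *
c=dict(np.load("w1.npz"));im=c["color"];g=im.max(2)
print(g[147,205:248:2],g[128:168:2,226])
for t in(80,100,120):
    m=(g<t).astype(np.uint8);z=np.zeros_like(m);z[130:164,210:244]=m[130:164,210:244]
    n,l,s,ce=cv2.connectedComponentsWithStats(z);i=1+np.argmax(s[1:,4]);K=ray(c,*ce[i],.073);print(t,s[i],ce[i],K,np.hypot(*(K[:2]-[.5925,.2455])))
p,M,o=tool(robot);print("shift",M.T@(np.r_[K[:2],.067]-p)*100)
E
```

```text
[242 241 243 242 205  87  81  81  78  80  79  76  76  76  74  71  96 148
 150 150 151 202] [248 229 219 131  65  79  81  80  78  75  77  78  76  75  75 146 239 242
 242 241]
80 [217 135  20  22 264] [227.92424242 146.79924242] [0.47988781 0.20811515 0.073     ] 0.11865551557199071
100 [215 135  23  23 405] [226.20740741 145.96049383] [0.47958607 0.21008389 0.073     ] 0.11833788875287939
120 [215 135  24  23 434] [226.38479263 145.9516129 ] [0.47970083 0.20993633 0.073     ] 0.11827267689364727
shift [ 3.44538609 -2.59338505 17.2123441 ]
```

```bash
python3 -m pendant '[{"jaw":1,"linear":[1.7,-1.3,2.5],"twist":0},{"jaw":1,"linear":[1.65,-1.3,2.5],"twist":0},{"jaw":0.7,"linear":[0,0,3.5],"twist":0},{"jaw":0.7,"linear":[0,0,3.5],"twist":0},{"jaw":0.7,"linear":[0,0,2.5],"twist":0},{"jaw":0.7,"linear":[0,0,1.5],"twist":0},{"jaw":0.7,"linear":[0,0,1.2],"twist":0},{"jaw":0.7,"linear":[0,0,0],"twist":0},{"jaw":0.7,"linear":[0,0,0],"twist":0}]' 25
python3 - <<'E'
from rig import robot,cams
from h import *
p,M,o=tool(robot);print(p,M.T@(np.array([.478,.2096,.067])-p)*100,o["ft_force"],o["time"])
c=cams.camera("wrist");np.savez("w2.npz",**c);cv2.imwrite("pics/w2.png",c["color"])
E
```

```text
time: 2.82
position: [0.4792, 0.2084, 0.0671]
tool_rot: [0.955, 0.298, -0.001, -0.0]
ft_force: [0.2, 0.5, 0.5]
grip_width: 0.0614
grip_force: 0.0
[0.479207   0.20839842 0.06706345] [-0.03096794 -0.1674673   0.00651266] [0.20379845 0.45414554 0.53201459] 2.8167
```

View pics/w2.png

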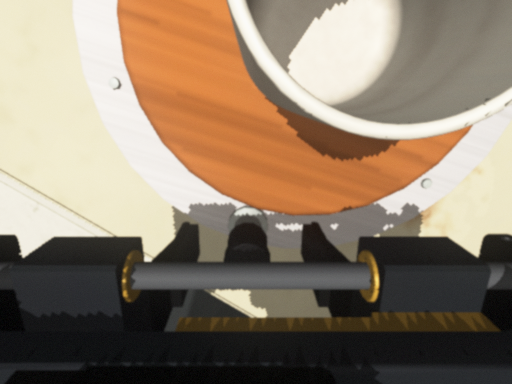

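The knob (columns 231–266) sits between the fingers (inner edges near 198 and 303), about 1 mm left of centre. I'll nudge and close.

```bash
python3 -m pendant '[{"jaw":0.5,"linear":[-0.03,-0.13,0],"twist":0},{"jaw":0.35,"linear":[0,0,0],"twist":0},{"jaw":0.25,"linear":[0,0,0],"twist":0},{"jaw":0.2,"linear":[0,0,0],"twist":0},{"jaw":0.2,"linear":[0,0,0],"twist":0},{"jaw":0.2,"linear":[0,0,0],"twist":0},{"jaw":0.2,"linear":[0,0,0],"twist":0}]' 25
```

```text
time: 3.45
position: [0.4786, 0.21, 0.0677]
tool_rot: [0.954, 0.299, 0.0, 0.0]
ft_force: [-0.0, -0.6, 2.1]
grip_width: 0.0226
grip_force: 25.0
```

```bash
python3 -m pendant '[{"jaw":0.2,"linear":[0,0,-0.3],"twist":0},{"jaw":0.2,"linear":[0,0,-0.4],"twist":0},{"jaw":0.2,"linear":[0,0,-0.4],"twist":0},{"jaw":0.2,"linear":[0,0,-0.2],"twist":0},{"jaw":0.2,"linear":[0,0,0],"twist":0},{"jaw":0.2,"linear":[0,0,0],"twist":0}]' 25
python3 - <<'E'
from rig import robot
from h import *
p,M,o=tool(robot);print(p,o["ft_force"],o["grip_width"],o["time"])
C=np.array([.5925,.2455]);d=p[:2]-C;print("r",np.hypot(*d),"az",np.degrees(np.arctan2(d[1],d[0]))%360, M[:,0])
E
```

```text
time: 3.95
position: [0.4785, 0.21, 0.0804]
tool_rot: [0.954, 0.299, 0.0, 0.0]
ft_force: [1.8, 0.8, -9.3]
grip_width: 0.0227
grip_force: 25.1
[0.47853999 0.20999758 0.08043488] [ 1.82240827  0.84626829 -9.34516731] 0.02270418833145225 3.95
r 0.11936207528532874 az 197.30358685343512 [8.20963428e-01 5.70980747e-01 1.93708462e-04]
```

```bash
python3 -m pendant '[{"jaw":0.2,"linear":[0.08,-0.24,0],"twist":1.2},{"jaw":0.2,"linear":[0.164,-0.485,0],"twist":2.45},{"jaw":0.2,"linear":[0.164,-0.485,0],"twist":2.45},{"jaw":0.2,"linear":[0.164,-0.485,0],"twist":2.45},{"jaw":0.2,"linear":[0.164,-0.485,0],"twist":2.45},{"jaw":0.2,"linear":[0.164,-0.485,0],"twist":2.45},{"jaw":0.2,"linear":[0.08,-0.24,0],"twist":1.2},{"jaw":0.2,"linear":[0,0,0],"twist":0}]' 25
cat >> h.py <<'E'
def rep(robot):
    p,M,o=tool(robot);C=np.array([.5925,.2455]);d=p[:2]-C;az=np.degrees(np.arctan2(d[1],d[0]))%360
    print("p",p.round(4),"r %.4f turn %.3f rad"%(np.hypot(*d),np.radians(197.3-az)),"f_tool",(M.T@o["ft_force"]).round(1),"width %.4f t %.2f q6 %.2f xang %.1f"%(o["grip_width"],o["time"],o["q"][5],np.degrees(np.arctan2(M[1,0],M[0,0]))))
E
python3 -c "
from rig import robot
from h import *
rep(robot)"
```

```text
time: 4.62
position: [0.4734, 0.2405, 0.0803]
tool_rot: [0.985, 0.175, 0.0, -0.0]
ft_force: [2.1, 0.8, -9.9]
grip_width: 0.0226
grip_force: 25.1
p [0.4734 0.2405 0.0803] r 0.1192 turn 0.260 rad f_tool [ 2.3 -0.   9.9] width 0.0226 t 4.62 q6 1.48 xang 20.2
```

```bash
python3 -m pendant '[{"jaw":0.2,"linear":[0.08,-0.24,0],"twist":1.2},{"jaw":0.2,"linear":[0.164,-0.485,0],"twist":2.45},{"jaw":0.2,"linear":[0.164,-0.485,0],"twist":2.45},{"jaw":0.2,"linear":[0.164,-0.485,0],"twist":2.45},{"jaw":0.2,"linear":[0.164,-0.485,0],"twist":2.45},{"jaw":0.2,"linear":[0.164,-0.485,0],"twist":2.45},{"jaw":0.2,"linear":[0.164,-0.485,0],"twist":2.45},{"jaw":0.2,"linear":[0.164,-0.485,0],"twist":2.45},{"jaw":0.2,"linear":[0.08,-0.24,0],"twist":1.2},{"jaw":0.2,"linear":[0,0,0],"twist":0}]' 25
python3 - <<'E'
from rig import robot,cams
from h import *
rep(robot)
E
```

```text
time: 5.45
position: [0.4786, 0.2805, 0.0803]
tool_rot: [1.0, 0.006, 0.0, 0.0]
ft_force: [3.3, -0.9, -9.0]
grip_width: 0.0227
grip_force: 25.1
p [0.4786 0.2805 0.0803] r 0.1192 turn 0.600 rad f_tool [3.3 1.  9. ] width 0.0227 t 5.45 q6 1.89 xang 0.6
```

```bash
python3 -m pendant '[{"jaw":0.2,"linear":[0,0,0.15],"twist":0},{"jaw":0.2,"linear":[0,0,0.15],"twist":0},{"jaw":0.2,"linear":[0,0,0],"twist":0},{"jaw":0.34,"linear":[0,0,0],"twist":0},{"jaw":0.34,"linear":[0,0,0],"twist":0},{"jaw":0.34,"linear":[0,0,0],"twist":0},{"jaw":0.34,"linear":[0,0,0.2],"twist":0},{"jaw":0.34,"linear":[0,0,0],"twist":0}]' 25
python3 - <<'E'
from rig import robot,cams
from h import *
rep(robot)
c=cams.camera("wrist");np.savez("w3.npz",**c);cv2.imwrite("pics/w3.png",c["color"][150:300,150:350].repeat(3,0).repeat(3,1))
E
```

```text
time: 6.12
position: [0.4778, 0.2805, 0.0757]
tool_rot: [1.0, 0.005, -0.0, 0.0]
ft_force: [0.3, -0.1, -0.2]
grip_width: 0.0294
grip_force: 0.0
p [0.4778 0.2805 0.0757] r 0.1199 turn 0.598 rad f_tool [0.3 0.1 0.2] width 0.0294 t 6.12 q6 1.89 xang 0.6
```

View pics/w3.png

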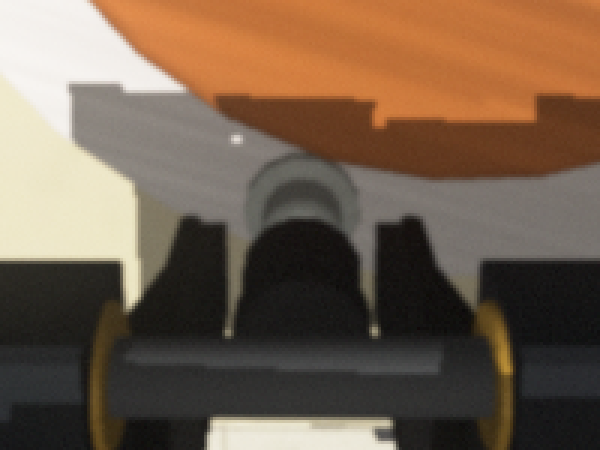

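The view shows the knob still raised above the steel bushing (collar visible at about crop (300,190)) with a gap to both fingers. Next: a depth reading of the knob's top as the "dropped" signal.

```bash
cat >> h.py <<'E'
def cloud(c):
    f=c["color"].shape[0]/2/np.tan(np.radians(float(c["fov_y"]))/2)
    v,u=np.mgrid[:c["color"].shape[0],:c["color"].shape[1]];d=c["depth"]
    P=np.stack([(u-c["cx"])/f*d,(v-c["cy"])/f*d,d],-1)-c["view"][:3,3]
    return P@c["view"][:3,:3]
def knob(c):
    P=cloud(c);w=P[225:263,236:264];z=w[...,2].ravel();z=z[(z>.02)&(z<.1)]
    h,e=np.histogram(z,np.arange(.04,.1,.002));return "".join("%d:%d "%(round(e[i]*1000),h[i]) for i in range(len(h)) if h[i]>8)
E
python3 - <<'E'
from h import *
for n in("w2","w3"):
    c=dict(np.load(n+".npz"));print(n,knob(c))
    P=cloud(c);print(P[215:265:4,249,2].round(4))
E
```

```text
w2 52:9 54:35 56:36 58:46 60:47 62:55 64:29 66:33 68:26 70:34 72:34 74:59 76:185 78:354 
[0.0346 0.041  0.0536 0.0594 0.0623 0.0693 0.0758 0.0772 0.0782 0.0783
 0.0789 0.0788 0.1341]
w3 62:14 64:33 66:41 68:49 70:50 72:45 74:34 76:29 78:36 80:28 82:36 84:78 86:345 88:178 
[0.0451 0.0463 0.0632 0.0681 0.0726 0.0798 0.0847 0.0882 0.0891 0.089
 0.0879 0.0869 0.1443]
```

```bash
cat > look.py <<'E'
from rig import robot,cams
from h import *
rep(robot);print(knob(cams.camera("wrist")))
E
python3 -m pendant '[{"jaw":0.34,"linear":[0.05,-0.16,0],"twist":0.8},{"jaw":0.34,"linear":[0.05,-0.16,0],"twist":0.8},{"jaw":0.34,"linear":[0.05,-0.16,0],"twist":0.8},{"jaw":0.34,"linear":[0,0,0],"twist":0}]'; python3 look.py
```

```text
time: 6.5
position: [0.4793, 0.2843, 0.0755]
tool_rot: [1.0, -0.015, -0.001, 0.001]
ft_force: [0.5, -4.7, 1.5]
grip_width: 0.0296
grip_force: 1.9
p [0.4793 0.2843 0.0755] r 0.1197 turn 0.632 rad f_tool [ 0.6  4.7 -1.5] width 0.0296 t 6.50 q6 1.94 xang -1.8
62:35 64:49 66:43 68:47 70:52 72:47 74:30 76:30 78:31 80:35 82:36 84:81 86:303 88:126
```

```bash
python3 -m pendant '[{"jaw":0.34,"linear":[0.04,-0.125,0],"twist":0.6},{"jaw":0.34,"linear":[0.04,-0.125,0],"twist":0.6},{"jaw":0.34,"linear":[0.04,-0.125,0],"twist":0.6},{"jaw":0.34,"linear":[0,0,0],"twist":0}]'; python3 look.py
```

```text
time: 6.88
position: [0.4813, 0.2896, 0.0755]
tool_rot: [0.999, -0.032, 0.0, -0.0]
ft_force: [0.1, -0.8, 0.2]
grip_width: 0.0299
grip_force: 0.1
p [0.4813 0.2896 0.0755] r 0.1196 turn 0.680 rad f_tool [ 0.1  0.8 -0.2] width 0.0299 t 6.88 q6 1.98 xang -3.6
56:10 58:15 60:27 62:45 64:30 66:24 68:29 70:29 72:33 74:57 76:194 78:493
```

```bash
python3 -m pendant '[{"jaw":0.34,"linear":[0.036,-0.115,0],"twist":0.57},{"jaw":0.34,"linear":[0.036,-0.115,0],"twist":0.57},{"jaw":0.34,"linear":[0,0,0],"twist":0}]'; python3 look.py
```

```text
time: 7.18
position: [0.4821, 0.2916, 0.0756]
tool_rot: [0.999, -0.041, 0.0, -0.0]
ft_force: [0.2, -0.0, -0.2]
grip_width: 0.0294
grip_force: 0.2
p [0.4821 0.2916 0.0756] r 0.1196 turn 0.698 rad f_tool [0.2 0.  0.2] width 0.0294 t 7.18 q6 2.00 xang -4.8
58:14 60:30 62:40 64:31 66:26 68:25 70:29 72:30 74:62 76:185 78:503
```

The pin dropped (knob top went from 88 to 78–79 mm, the original locked height), and the side force is about 0 N. Now I'll release and withdraw.

```bash
python3 -m pendant '[{"jaw":0.7,"linear":[0,0,0],"twist":0},{"jaw":0.7,"linear":[0,0,0],"twist":0},{"jaw":0.7,"linear":[0,0,0],"twist":0},{"jaw":0.7,"linear":[0,0,0],"twist":0},{"jaw":0.7,"linear":[0,0,-1.5],"twist":0},{"jaw":0.7,"linear":[0,0,-3],"twist":0},{"jaw":0.7,"linear":[0,0,-4],"twist":0},{"jaw":0.7,"linear":[-1,0,-4],"twist":0},{"jaw":0.7,"linear":[-3,0,-2],"twist":0},{"jaw":0.7,"linear":[-3,0,0],"twist":0},{"jaw":0.7,"linear":[0,0,0],"twist":0},{"jaw":0.7,"linear":[0,0,0],"twist":0}]'
python3 - <<'E'
from rig import robot,cams
from h import *
rep(robot);c=cams.camera("wrist");s=cams.camera("scene")
cv2.imwrite("pics/end.png",np.hstack([c["color"][:290,60:440],s["color"][100:390,150:450]]))
P=cloud(c);g=c["color"].max(2)
m=((g<110)&(P[...,2]>.05)&(P[...,2]<.1)&(np.abs(np.hypot(P[...,0]-.5925,P[...,1]-.2455)-.12)<.02))
q=P[m];t=q[q[:,2]>np.percentile(q[:,2],60)];print(len(q),t.mean(0),np.percentile(q[:,2],[50,80,95]))
d=t.mean(0)[:2]-[.5925,.2455];print("turn",np.radians(197.3)-np.arctan2(d[1],d[0])%(2*np.pi))
E
```

```text
time: 8.23
position: [0.4105, 0.297, 0.2211]
tool_rot: [0.999, -0.04, 0.0, -0.0]
ft_force: [1.0, 0.3, -0.1]
grip_width: 0.0608
grip_force: 0.0
p [0.4105 0.297  0.2211] r 0.1891 turn 0.578 rad f_tool [ 1.  -0.4  0.1] width 0.0608 t 8.23 q6 2.06 xang -4.6Traceback (most recent call last):
  File "<stdin>", line 4, in <module>
    return _nx.concatenate(arrs, 1, dtype=dtype, casting=casting)
           ~~~~~~~~~~~~~~~^^^^^^^^^^^^^^^^^^^^^^^^^^^^^^^^^^^^^^^
ValueError: all the input array dimensions except for the concatenation axis must match exactly, but along dimension 0, the array at index 0 has size 290 and the array at index 1 has size 284
```

```bash
python3 - <<'E'
from rig import robot,cams
from h import *
c=cams.camera("wrist");s=cams.camera("scene")
cv2.imwrite("pics/end.png",np.hstack([c["color"][:280,60:440],s["color"][100:380,150:450]]))
P=cloud(c);g=c["color"].max(2)
m=((g<110)&(P[...,2]>.05)&(P[...,2]<.1)&(np.abs(np.hypot(P[...,0]-.5925,P[...,1]-.2455)-.12)<.02))
q=P[m];t=q[q[:,2]>np.percentile(q[:,2],60)];print(len(q),t.mean(0),np.percentile(q[:,2],[50,80,95]))
d=t.mean(0)[:2]-[.5925,.2455];print("turn",np.radians(197.3)-np.arctan2(d[1],d[0])%(2*np.pi))
E
```

```text
473 [0.48171345 0.28981024 0.07894743] [0.07822669 0.07888719 0.07941098]
turn 0.6824142129956003
```

View pics/end.png

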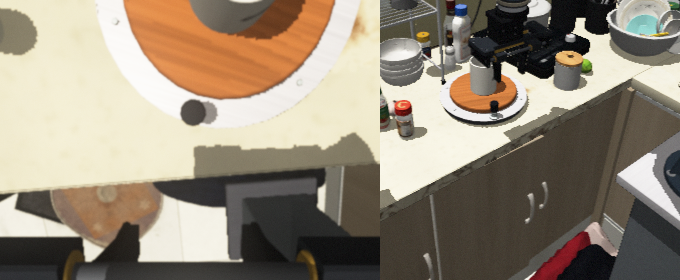

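The knob (at (193,112) in the left half) is at its locked height of 78–79 mm and turned about 0.68 rad. The mug is standing, the jar and pot are where they were, and the gripper is clear.

```bash
python3 -c "
from rig import robot
print(robot.hand_in())"
```

```text
the job is handed in; nothing more can be done
None
```

The job is handed in: the turntable was turned clockwise about 0.68 rad, where the pin dropped back to its locked height in the next hole, and the mug is still standing with the jar and salt pot where they were.

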